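# Press a marquetry panel

## Robot

A 6-joint arm with a two-finger parallel gripper is mounted at the origin on the work surface. World frame = base frame: x ahead of the robot, y to its left, z up, the work surface at z = 0. Lengths are in m, angles in rad, forces in N, time in s.
With the tool pointing down it reaches from about 0.225 to 0.875 m from the base axis. Payload 3.4 kg.
Tool frame: the origin (TCP) lies at the very end of the fingers, on their centre line; the grasp point (between the pads) lies manip.grip_point_offset behind it (manip.grip_point_offset is the distance from the TCP to the grasp point, in m); z points along the fingers, y is the line along which they close (so a half turn about z gives the same grasp; the last joint's range is limited). The gripper opens to 85 mm and grips with 20 to 120 N. Pads are 22 mm wide; open, the fingers measure 114 mm over their backs; the gripper's body (76 mm by 85 mm) begins 54 mm behind the grasp point. The pads swing forward as they close: fully open they stand 13 mm farther back than shut.
Start: joints at [1.194, 0.276, 1.505, -0, 1.361, -0.121], TCP at [0.146, 0.556, 0.231] pointing down, gripper open.
Joint ranges: [-2.89, 2.89], [-0.75, 2.08], [0.22, 2.7], [-1.18, 4.32], [0.11, 2.71], [-2.7, 2.7]. Speed limits (rad/s): [2.57, 2.57, 3.14, 3.14, 3.14, 3.14].

## Interface

Orientations are given as a unit quaternion [w, x, y, z].
In Python, from rig import manip gives the robot as it stands.
- The arm moves only by the shell command python3 -m pendant 'ROWS' [FORCE]. ROWS is JSON, a list of rows, each an object of numbers: "jaw": the opening, from -1 (shut) to 1 (fully open); "tx", "ty", "tz": the shift along the world's x, y, z in cm; "ax", "ay", "az": the turn, a rotation vector about the world's x, y, z in degrees. In form: [{"jaw": .., "tx": .., "ty": .., "tz": .., "ax": .., "ay": .., "az": ..}, ...]. A call has 1 to 10 rows; each row is the pose to reach, as a shift and turn from the pose commanded when the call began; what a row does not reach only later rows make up. A row lasts 1/8 s, in which the tool goes at most 62.5 mm and 10.7 degrees, less where a joint would pass 70% of its speed; a pose out of reach is approached as far as the arm can. A call with a gripper value outside its range is refused whole. The fingers move at their own pace and stop on an object; FORCE is the grip in N (left out, the last holds). Time passes only in rows, so rows that repeat a pose let the fingers close. It gives the time, the measured TCP pose, the force, the opening and the grip force at its end, in the units of the state.
- manip.get_state(): the state, without advancing time (a new reading comes with each control period).
- manip.get_image(name): name is "scene" or "side" or "wrist"; returns a dict with "pixels" (400x640x3 uint8, blue, green, red), "depth" (400x640 float32, m along the optical axis (not along the pixel's ray), 0 where there is no reading), "fx", "fy", "cx", "cy" (pixels), "pose" (4x4, takes a point from camera to world coordinates). Camera axes: x right, y down, z forward; pixel columns grow to the right and rows downward; lengths in m; the calibration is good to about 2 mm. A picture is of the moment at which its call begins.
- manip.sign_off(): hands the job in; it is judged then, once.
The state is a dict: "clock": time; "qpos": joint angles; "qd": joint speeds; "effort": joint torques, N m; "position": TCP position; "ee_rot": TCP orientation; "contact_force": force on the tool from outside, world axes, zero at the start; "moment": the same for the moment, N m; "width": finger opening in m; "gripper_force": force on a finger pad.
Only numpy, scipy, OpenCV 4.12 (cv2) and the standard library are available. Lean on these libraries where they do the work, as an engineer would, in place of code of your own. Each camera call takes 0.05 s, during which the arm holds its last target. There are 200 camera calls.

## Task

Slide the bed with the veneer panel (it has an orange handle) fully home under the press. Then pump the red lever with full strokes, letting it come right up each time, until the platen is down on the panel, and leave the lever up. Leave the glue bottle, the jar and the two loose pieces of wood where they are.

Things in the scene. Friction and masses are not known exactly. Their poses are not given: they have to be found in the camera images.
- press: blue C-frame bench press fixed to the bench; origin at bench height straight below the platen's centre; x points away from the robot, y left, z up (yaw within 15 degrees). All mm in its frame: base plate x -100 to 100, y -170 to 270; column x -60 to 60, y -170 to -110; head x -50 to 50, y -170 to 55, z 122 to 180. Lamp post at x 20, y -140.
- lamp (a point): centre of the lamp bar's underside. The bar hangs over the lever: x -155 to -90, y -160 to 50, z 382 to 407 mm in the press frame. A tool held upright over the red grip hits it: come from the robot's side with the tool's back leaning 25 to 45 degrees towards the robot.
- bed (a joint): how far the sliding aluminium bed with the panel stands out to the press's +y (m): 0 = fully home against the stop, panel under the platen; 0.15 = right out. Moves with about 3 N; stays where it is left.
- bed_handle (a point): centre of the orange handle bar on the bed: 90 mm long along the press's x, 18 mm thick (y), 20 mm high, centre 90 mm above the bench, 44 mm of space between it and the bed; two posts 12 x 14 mm, 32 mm either side of its middle. At x -30, y 145 mm plus the bed's joint value in the press frame.
- lever (a joint): pump lever angle (rad): 0 = raised, where its spring returns it; 0.7 = down at its end stop. By a ratchet each full stroke takes the platen down a 12 mm notch (the first 4 to 16 mm); down and up strokes of less than about three quarters of the travel gain nothing. With the platen fully down, more strokes do nothing. Takes 4 to 15 N at the grip.
- lever_grip (a point): centre of the red crossbar at the lever's end: round, 24 mm thick, 100 mm long along the press's y, 185 mm from the pivot towards the robot. At lever angle q it lies at x = -185 cos(0.45 - q), y 0, z = 205 + 185 sin(0.45 - q) mm in the press frame (z 285 up, 159 down). Can be pushed with shut fingertips.
- lever_pivot (a point): the lever's hinge axis (along the press's y), on top of the head, at x 0, y 0, z 205 mm in the press frame
- platen (a joint): how far the platen has come down (m): 0 = top, 0.049 = down on the panel (end stop at 0.050). Starts anywhere from 0 to 0.018; stays where it is left (40 N of friction); only the lever is meant to drive it.
- platen_face (a point): centre of the underside of the steel platen (140 x 120 x 14 mm); 103 mm above the bench at joint 0, 54 mm when down on the panel
- glue_bottle: white glue bottle, 56 mm across, 130 mm tall, standing; not needed, leave it where it is; origin at the centre of its underside
- stain_jar: amber jar with black lid, 64 mm across, 75 mm tall, standing; not needed, leave it where it is; origin at the centre of its underside
- beech_block: loose wooden block 120 x 60 x 45 mm; not needed, leave it where it is; origin at the centre of its underside
- offcut: loose dark wood strip 160 x 50 x 20 mm; not needed, leave it where it is; origin at the centre of its underside

How it is judged:
By the outcome, as a careful person would: the job done as asked, in the order asked, and still so for the second after the job is handed in, with the robot touching nothing.
It also fails if it takes over 72 s, if anything falls off the work surface, if the arm or the gripper's body presses on something with over 40 N, if the wrist force passes 120 N, or if a joint passes its speed limit or range.

## Working session

There is one attempt and no reset: what is moved stays moved. The work goes in short steps, Python scripts to look and compute and a shell command to move; the robot and the scene stay as the last step left them, time stands still between calls to the robot, and variables do not carry over. Pictures are saved under pics/ and viewed, at most 10 in all, crops included, and the job is handed in when it is done.

```bash
mkdir -p pics
python3 - <<'E'
from rig import manip
import cv2,numpy as np
print(manip.get_state(),manip.grip_point_offset)
for n in("scene","side"):
    d=manip.get_image(n);np.savez(n+".npz",**d);cv2.imwrite(f"pics/{n}.png",d["pixels"]);print(n,d["pose"].round(3),d["fx"],d["cx"],d["cy"])
E
```

```text
{'clock': 0.0, 'qpos': array([ 1.19398805e+00,  2.76589940e-01,  1.50612855e+00, -3.19549733e-05,
        1.36072664e+00, -1.20968265e-01]), 'qd': array([-0.00087404, -0.00072959,  0.00033529,  0.0010531 ,  0.00031726,
        0.00041043]), 'effort': array([ 2.12727944e-03, -4.16768575e+01, -2.45807505e+01, -1.80602865e-04,
        1.11116271e-02, -3.68407214e-06]), 'position': array([0.14530774, 0.5557809 , 0.23044444]), 'ee_rot': array([-2.13015355e-04,  1.27568048e-01,  9.91829388e-01, -9.01546162e-04]), 'contact_force': array([ 0.35856002,  0.04644915, -0.06348926]), 'moment': array([-0.04142511, -0.01741815,  0.00688063]), 'gripper_force': 0.0, 'width': 0.08510151141298561} 0.0187
scene [[-8.030e-01  3.380e-01 -4.910e-01  1.448e+00]
 [ 5.960e-01  4.540e-01 -6.630e-01  1.171e+00]
 [-1.000e-03 -8.240e-01 -5.660e-01  1.240e+00]
 [ 0.000e+00  0.000e+00  0.000e+00  1.000e+00]] 514.3179684527961 316.6566605243708 194.67722816821333
side [[ 0.857  0.447 -0.256  0.886]
 [ 0.515 -0.733  0.445 -0.558]
 [ 0.012 -0.513 -0.858  1.309]
 [ 0.     0.     0.     1.   ]] 381.5277060656849 318.7528117870362 195.5898664940593
```

View pics/scene.png

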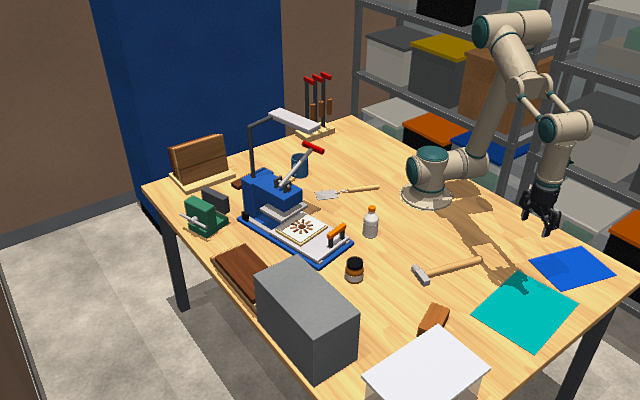

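View pics/side.png

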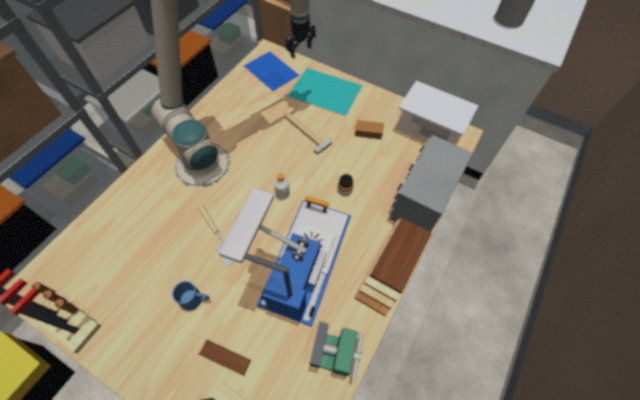

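The scene view shows the red grip at (313,148), the orange handle at (337,234), the lamp bar at (295,120), the bottle at (371,222) and the jar at (354,270). In the side view the handle is at (317,204) and the lamp at (247,225) hides the grip.

```bash
cat > h.py <<'E'
import cv2,numpy as np
def load(n): return dict(np.load(n+".npz"))
def pts(d,m):
    v,u=np.nonzero((m>0)&(d["depth"]>0));z=d["depth"][v,u]
    c=np.c_[(u-d["cx"])/d["fx"]*z,(v-d["cy"])/d["fy"]*z,z]
    return c@d["pose"][:3,:3].T+d["pose"][:3,3]
def mask(d,box,lo,hi):
    h=cv2.cvtColor(d["pixels"],cv2.COLOR_BGR2HSV);m=cv2.inRange(h,np.array(lo),np.array(hi))
    b=np.zeros_like(m);u0,v0,u1,v1=box;b[v0:v1,u0:u1]=255
    return m&b
def rep(t,p):
    if len(p)<3: print(t,len(p));return
    print(t,len(p),"med",np.median(p,0).round(3),"lo",np.percentile(p,3,0).round(3),"hi",np.percentile(p,97,0).round(3))
E
python3 - <<'E'
from h import *
s,d=load("scene"),load("side")
R=((0,150,90),(6,255,255));O=((7,150,120),(22,255,255));B=((105,120,60),(125,255,255));W=((0,0,0),(180,60,255))
for t,D,box,c in[("grip",s,(298,135,330,160),R),("handle",s,(322,220,352,250),O),("handleS",d,(300,192,335,215),O),
 ("bottlecap",s,(362,202,380,215),O),("capS",d,(272,170,290,184),O),("blue",s,(235,165,360,270),B),("blueS",d,(255,200,355,325),B),("lampS",d,(215,185,276,266),W),("jarlid",s,(340,255,368,268),((0,0,0),(180,255,60))),("jarlidS",d,(336,172,355,194),((0,0,0),(180,255,70)))]:
    p=pts(D,mask(D,box,*c));rep(t,p)
    if "handle" in t:
        q=p[p[:,2]>.094];rep(" top",q)
        if len(q)>5: print(cv2.minAreaRect(q[:,:2].astype(np.float32)*1000))
    if "grip" in t:
        w=np.linalg.svd(p-p.mean(0))[2][0];print(w, np.ptp(p@w))
    if "blue" in t:
        for a,b in((.005,.03),(.17,.19)):
            q=p[(p[:,2]>a)&(p[:,2]<b)];rep(f" z{a}",q)
            if len(q)>5: print(cv2.minAreaRect(q[:,:2].astype(np.float32)*1000))
    if t=="lampS":
        q=p[p[:,2]>.36];rep(" l",q);print(cv2.minAreaRect(q[:,:2].astype(np.float32)*1000))
E
```

```text
grip 92 med [ 0.448 -0.207  0.293] lo [ 0.434 -0.254  0.286] hi [ 0.46  -0.162  0.3  ]
[-0.15797246  0.98740999  0.00813686] 0.10188474910917925
handle 120 med [0.533 0.054 0.097] lo [0.487 0.036 0.081] hi [0.574 0.066 0.104]
 top 82 med [0.532 0.053 0.099] lo [0.489 0.037 0.094] hi [0.572 0.065 0.104]
((530.3527221679688, 50.82252883911133), (94.73491668701172, 22.490825653076172), 10.670408248901367)
handleS 94 med [0.531 0.046 0.099] lo [0.494 0.033 0.094] hi [0.569 0.058 0.104]
 top 88 med [0.531 0.046 0.099] lo [0.494 0.033 0.095] hi [0.568 0.058 0.104]
((530.5656127929688, 46.79212188720703), (81.59046936035156, 17.64583396911621), 11.56301498413086)
bottlecap 45 med [0.372 0.058 0.126] lo [ 0.233 -0.065 -0.002] hi [0.383 0.066 0.133]
capS 26 med [0.37  0.049 0.13 ] lo [0.36  0.04  0.123] hi [0.378 0.06  0.135]
blue 2726 med [ 0.652 -0.217  0.125] lo [ 0.369 -0.423  0.007] hi [0.714 0.087 0.183]
 z0.005 923 med [ 0.656 -0.134  0.015] lo [ 0.368 -0.427  0.007] hi [0.725 0.097 0.024]
((486.77435302734375, -175.16635131835938), (444.907958984375, 492.8502197265625), 11.87291336059
[... 419 characters left out ...]
56), (193.17543029785156, 381.294921875), 11.278785705566406)
 z0.17 1788 med [ 0.629 -0.268  0.181] lo [ 0.57  -0.346  0.175] hi [ 0.685 -0.139  0.185]
((618.0797119140625, -239.12469482421875), (117.59258270263672, 220.26634216308594), 11.748027801513672)
lampS 2371 med [ 0.499 -0.268  0.406] lo [ 0.278 -0.357  0.   ] hi [ 0.589 -0.128  0.41 ]
 l 2039 med [ 0.503 -0.276  0.407] lo [ 0.459 -0.358  0.396] hi [ 0.593 -0.164  0.41 ]
((535.723388671875, -249.97344970703125), (148.88648986816406, 209.7478790283203), 12.497958183288574)
jarlid 153 med [0.573 0.205 0.074] lo [0.551 0.181 0.064] hi [0.598 0.228 0.078]
jarlidS 121 med [0.572 0.193 0.075] lo [0.553 0.174 0.062] hi [0.593 0.218 0.08 ]
```

```bash
python3 -m pendant '[{"jaw":-1,"tx":6,"ty":-7,"az":8},{"jaw":-1,"tx":11,"ty":-14,"az":16},{"jaw":-1,"tx":15,"ty":-19,"az":24},{"jaw":-1,"tx":19,"ty":-24,"az":26},{"jaw":-1,"tx":23,"ty":-29,"az":26},{"jaw":-1,"tx":27,"ty":-34,"az":26},{"jaw":-1,"tx":31,"ty":-39,"az":26},{"jaw":-1,"tx":35,"ty":-43,"az":26},{"jaw":-1,"tx":37.6,"ty":-46.5,"az":26},{"jaw":-1,"tx":37.6,"ty":-46.5,"az":26}]' 40
```

```text
invalid input at $[0]: expected keys jaw, tx, ty, tz, ax, ay, az
```

```bash
python3 -m pendant '[{"jaw":-1,"tx":6,"ty":-7,"tz":0,"ax":0,"ay":0,"az":8},{"jaw":-1,"tx":11,"ty":-14,"tz":0,"ax":0,"ay":0,"az":16},{"jaw":-1,"tx":15,"ty":-19,"tz":0,"ax":0,"ay":0,"az":24},{"jaw":-1,"tx":19,"ty":-24,"tz":0,"ax":0,"ay":0,"az":26},{"jaw":-1,"tx":23,"ty":-29,"tz":0,"ax":0,"ay":0,"az":26},{"jaw":-1,"tx":27,"ty":-34,"tz":0,"ax":0,"ay":0,"az":26},{"jaw":-1,"tx":31,"ty":-39,"tz":0,"ax":0,"ay":0,"az":26},{"jaw":-1,"tx":35,"ty":-43,"tz":0,"ax":0,"ay":0,"az":26},{"jaw":-1,"tx":37.6,"ty":-46.5,"tz":0,"ax":0,"ay":0,"az":26},{"jaw":-1,"tx":37.6,"ty":-46.5,"tz":0,"ax":0,"ay":0,"az":26}]' 40
```

```text
clock: 1.35
position: [0.523, 0.0886, 0.2308]
ee_rot: [-0.0, -0.098, 0.995, -0.0]
contact_force: [0.3, 1.3, 0.2]
width: -0.0002
gripper_force: 0.0
```

```bash
python3 -m pendant '[{"jaw":-1,"tx":0,"ty":0,"tz":-5,"ax":0,"ay":0,"az":0},{"jaw":-1,"tx":0,"ty":0,"tz":-10,"ax":0,"ay":0,"az":0},{"jaw":-1,"tx":0,"ty":0,"tz":-14,"ax":0,"ay":0,"az":0},{"jaw":-1,"tx":0,"ty":0,"tz":-15.2,"ax":0,"ay":0,"az":0},{"jaw":-1,"tx":0,"ty":0,"tz":-15.2,"ax":0,"ay":0,"az":0}]'
python3 - <<'E'
from rig import manip
import cv2
d=manip.get_image("scene");cv2.imwrite("pics/s2.png",cv2.resize(d["pixels"][100:290,230:400],None,fx=3.5,fy=3.1))
E
```

```text
clock: 1.98
position: [0.5215, 0.0914, 0.0792]
ee_rot: [-0.0, -0.099, 0.995, 0.0]
contact_force: [0.4, 0.4, 0.4]
width: -0.0003
gripper_force: 0.0
```

View pics/s2.png

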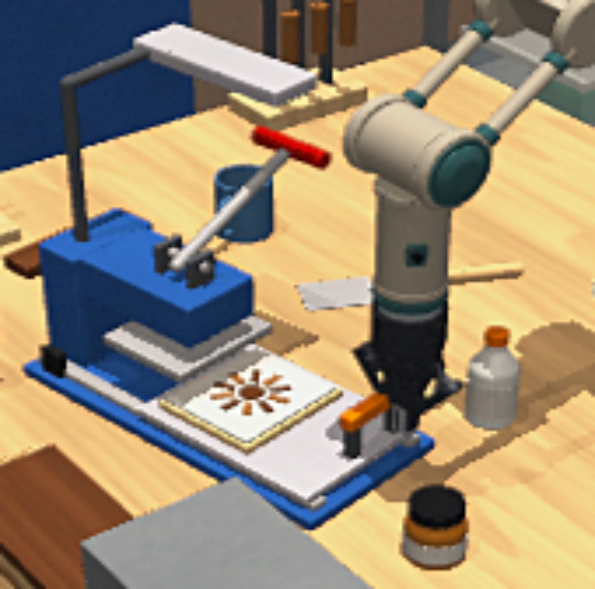

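```bash
python3 -m pendant '[{"jaw":-1,"tx":0.3,"ty":-1.5,"tz":0,"ax":0,"ay":0,"az":0},{"jaw":-1,"tx":0.6,"ty":-2.9,"tz":0,"ax":0,"ay":0,"az":0},{"jaw":-1,"tx":0.9,"ty":-4.3,"tz":0,"ax":0,"ay":0,"az":0},{"jaw":-1,"tx":1.2,"ty":-5.7,"tz":0,"ax":0,"ay":0,"az":0},{"jaw":-1,"tx":1.4,"ty":-7.1,"tz":0,"ax":0,"ay":0,"az":0},{"jaw":-1,"tx":1.7,"ty":-8.5,"tz":0,"ax":0,"ay":0,"az":0},{"jaw":-1,"tx":2,"ty":-9.7,"tz":0,"ax":0,"ay":0,"az":0},{"jaw":-1,"tx":2.1,"ty":-10.4,"tz":0,"ax":0,"ay":0,"az":0},{"jaw":-1,"tx":2.2,"ty":-10.6,"tz":0,"ax":0,"ay":0,"az":0}]'
python3 -m pendant '[{"jaw":-1,"tx":0.05,"ty":-0.2,"tz":0,"ax":0,"ay":0,"az":0},{"jaw":-1,"tx":0.1,"ty":-0.4,"tz":0,"ax":0,"ay":0,"az":0},{"jaw":-1,"tx":0.1,"ty":-0.4,"tz":0,"ax":0,"ay":0,"az":0}]'
```

```text
clock: 3.15
position: [0.5429, -0.0152, 0.079]
ee_rot: [-0.001, -0.099, 0.995, 0.0]
contact_force: [-1.7, 2.8, 1.4]
width: -0.0001
gripper_force: 1.4
clock: 3.52
position: [0.5439, -0.0187, 0.079]
ee_rot: [-0.001, -0.099, 0.995, -0.0]
contact_force: [-1.1, 0.3, -0.1]
width: -0.0001
gripper_force: 0.8
```

```bash
python3 -m pendant '[{"jaw":-1,"tx":0.05,"ty":-0.2,"tz":0,"ax":0,"ay":0,"az":0},{"jaw":-1,"tx":0.1,"ty":-0.4,"tz":0,"ax":0,"ay":0,"az":0},{"jaw":-1,"tx":0.1,"ty":-0.4,"tz":0,"ax":0,"ay":0,"az":0}]'
python3 -m pendant '[{"jaw":-1,"tx":0.05,"ty":-0.2,"tz":0,"ax":0,"ay":0,"az":0},{"jaw":-1,"tx":0.05,"ty":-0.2,"tz":0,"ax":0,"ay":0,"az":0},{"jaw":-1,"tx":0.05,"ty":-0.2,"tz":0,"ax":0,"ay":0,"az":0}]'
```

```text
clock: 3.9
position: [0.5442, -0.0203, 0.0791]
ee_rot: [-0.001, -0.098, 0.995, 0.002]
contact_force: [-3.3, 8.7, 1.1]
width: -0.0005
gripper_force: 4.5
clock: 4.28
position: [0.5442, -0.0204, 0.0791]
ee_rot: [-0.001, -0.098, 0.995, 0.004]
contact_force: [-3.1, 14.8, 2.7]
width: -0.0001
gripper_force: 7.1
```

```bash
python3 -m pendant '[{"jaw":-1,"tx":-0.4,"ty":2,"tz":0,"ax":0,"ay":0,"az":0},{"jaw":-1,"tx":-0.8,"ty":4,"tz":0,"ax":0,"ay":0,"az":0},{"jaw":-1,"tx":-0.8,"ty":4,"tz":6,"ax":0,"ay":0,"az":0},{"jaw":-1,"tx":-0.8,"ty":4,"tz":12,"ax":0,"ay":0,"az":0},{"jaw":-1,"tx":-0.8,"ty":4,"tz":18,"ax":0,"ay":0,"az":0},{"jaw":-1,"tx":-2,"ty":4,"tz":24,"ax":0,"ay":0,"az":0},{"jaw":-1,"tx":-8,"ty":3,"tz":25,"ax":0,"ay":0,"az":0},{"jaw":-1,"tx":-14,"ty":2,"tz":25,"ax":0,"ay":0,"az":0},{"jaw":-1,"tx":-20,"ty":1,"tz":25,"ax":0,"ay":0,"az":0},{"jaw":-1,"tx":-20,"ty":0.5,"tz":25,"ax":0,"ay":0,"az":0}]'
python3 - <<'E'
from h import *
from rig import manip
d=manip.get_image("scene")
q=pts(d,mask(d,(270,195,352,250),(7,150,120),(22,255,255)));rep("handle",q)
q=q[q[:,2]>.094];rep("top",q);print(cv2.minAreaRect(q[:,:2].astype(np.float32)*1000))
cv2.imwrite("pics/s3.png",cv2.resize(d["pixels"][60:290,180:440],None,fx=2.6,fy=2.6))
E
```

```text
clock: 5.52
position: [0.3422, -0.0193, 0.3299]
ee_rot: [0.001, -0.099, 0.995, -0.001]
contact_force: [0.8, -0.7, -0.1]
width: -0.0002
gripper_force: 0.0
handle 125 med [ 0.55  -0.038  0.097] lo [ 0.507 -0.055  0.081] hi [ 0.592 -0.026  0.104]
top 81 med [ 0.548 -0.039  0.099] lo [ 0.508 -0.055  0.094] hi [ 0.591 -0.027  0.105]
((550.6976318359375, -41.01103973388672), (92.64266967773438, 24.02516746520996), 8.31795883178711)
```

View pics/s3.png

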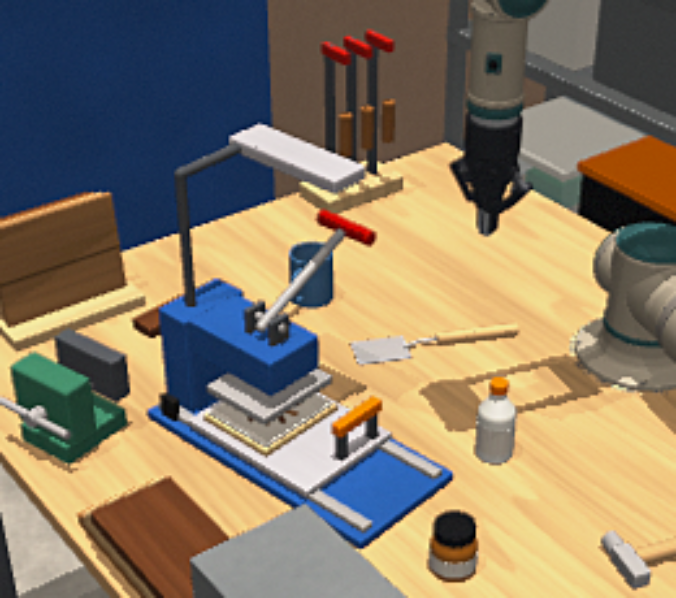

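The bed has moved 94 mm, against the stop, and the panel sits under the platen. The arm is now clear of everything, so next I lean the tool and come to the lever's robot side.

```bash
python3 -m pendant '[{"jaw":-1,"tx":1,"ty":-5,"tz":0,"ax":0,"ay":0,"az":0},{"jaw":-1,"tx":2,"ty":-10,"tz":0,"ax":2,"ay":-9,"az":0},{"jaw":-1,"tx":3,"ty":-15,"tz":0,"ax":4,"ay":-19,"az":0},{"jaw":-1,"tx":4,"ty":-19.5,"tz":0,"ax":6,"ay":-29,"az":0},{"jaw":-1,"tx":4,"ty":-19.5,"tz":0,"ax":7,"ay":-34.3,"az":0},{"jaw":-1,"tx":4,"ty":-19.5,"tz":0,"ax":7,"ay":-34.3,"az":0},{"jaw":-1,"tx":4,"ty":-19.5,"tz":0,"ax":7,"ay":-34.3,"az":0}]'
python3 - <<'E'
from rig import manip
import cv2,numpy as np
from scipy.spatial.transform import Rotation as Ro
s=manip.get_state();print(s["qpos"].round(2));w=s["ee_rot"]
print(Ro.from_quat(np.r_[w[1:],w[0]]).as_matrix().round(3))
d=manip.get_image("scene")
cv2.imwrite("pics/s4.png",cv2.resize(d["pixels"][60:290,180:440],None,fx=2.6,fy=2.6))
E
```

```text
clock: 6.45
position: [0.4312, -0.1739, 0.354]
ee_rot: [0.266, -0.064, 0.962, 0.016]
contact_force: [1.0, -0.5, 0.3]
width: 0.0002
gripper_force: 0.0
[-0.9  -0.17  1.82  0.48  1.24 -2.7 ]
[[-0.85  -0.131  0.51 ]
 [-0.114  0.991  0.065]
 [-0.514 -0.003 -0.858]]
```

View pics/s4.png

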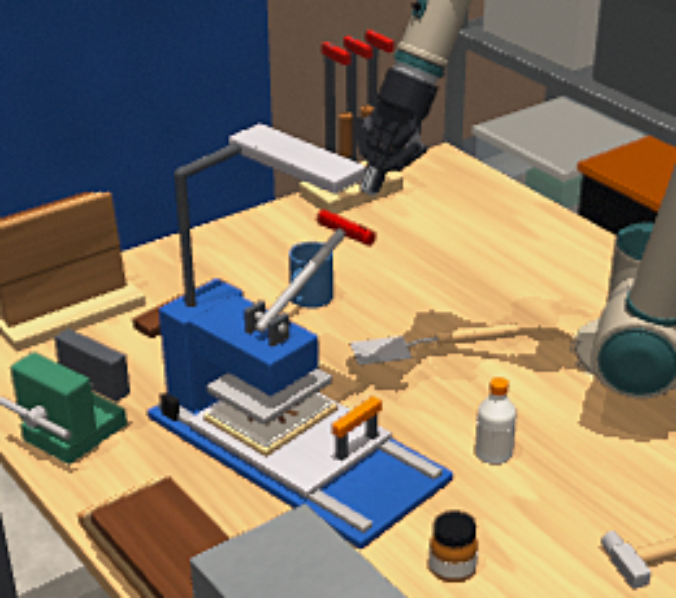

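```bash
python3 -m pendant '[{"jaw":-1,"tx":-3,"ty":-0.6,"tz":0,"ax":5.6,"ay":1.1,"az":-8.2},{"jaw":-1,"tx":-3,"ty":-0.6,"tz":0,"ax":11.2,"ay":2.3,"az":-16.4},{"jaw":-1,"tx":-3,"ty":-0.6,"tz":0,"ax":16.8,"ay":3.4,"az":-24.6},{"jaw":-1,"tx":-3,"ty":-0.6,"tz":0,"ax":22.5,"ay":4.6,"az":-32.8},{"jaw":-1,"tx":-3,"ty":-0.6,"tz":0,"ax":28,"ay":5.7,"az":-41},{"jaw":-1,"tx":-3,"ty":-0.6,"tz":0,"ax":33.7,"ay":6.8,"az":-49.1},{"jaw":-1,"tx":-3,"ty":-0.6,"tz":0,"ax":39.3,"ay":8,"az":-57.3},{"jaw":-1,"tx":-3,"ty":-0.6,"tz":0,"ax":45,"ay":9.1,"az":-65.5},{"jaw":-1,"tx":-3,"ty":-0.6,"tz":0,"ax":50.6,"ay":10.3,"az":-73.7},{"jaw":-1,"tx":-3,"ty":-0.6,"tz":0,"ax":50.6,"ay":10.3,"az":-73.7}]'
cat > st.py <<'E'
from rig import manip
import numpy as np
from scipy.spatial.transform import Rotation as Ro
s=manip.get_state();print(s["qpos"].round(2));w=s["ee_rot"]
R=Ro.from_quat(np.r_[w[1:],w[0]]);a=np.radians(11.5)
P=np.array([[np.cos(a),-np.sin(a),0],[np.sin(a),np.cos(a),0],[0,0,1]])
print("press-frame TCP",((s["position"]-[.607,-.1805,0])@P).round(3));print("tool axes in press\n",(P.T@R.as_matrix()).round(2))
th=np.radians(-35);z=np.array([-np.sin(th),0,-np.cos(th)]);x=np.array([0,1,0.]);y=np.cross(z,x)
T=P@np.c_[x,y,z]
for sg in(1,-1):print("rotvec to goal",(Ro.from_matrix(T@np.diag([sg,sg,1]))*R.inv()).as_rotvec(degrees=True).round(1))
for q in(0,.35,.7,.75):
    g=np.array([-.185*np.cos(.45-q),0,.205+.185*np.sin(.45-q)]);t=g-z*.012;print(q,"TCP goal",(P@t+[.607,-.1805,0]).round(4),"press",t.round(4))
E
python3 st.py
```

```text
clock: 7.75
position: [0.401, -0.1798, 0.3539]
ee_rot: [0.145, 0.619, 0.733, 0.244]
contact_force: [-0.2, 0.6, 0.2]
width: -0.0001
gripper_force: 0.0
[-1.07 -0.15  1.82  0.58  1.4  -1.31]
press-frame TCP [-0.202  0.042  0.354]
tool axes in press
 [[ 0.01  0.84  0.54]
 [ 1.   -0.05  0.07]
 [ 0.09  0.54 -0.84]]
rotvec to goal [-4.5 -3.3  0.3]
rotvec to goal [  95.2   25.7 -146.8]
0 TCP goal [ 0.437  -0.2151  0.2953] press [-0.1735  0.      0.2953]
0.35 TCP goal [ 0.4199 -0.2186  0.2333] press [-0.191   0.      0.2333]
0.7 TCP goal [ 0.4246 -0.2176  0.1691] press [-0.1861  0.      0.1691]
0.75 TCP goal [ 0.4271 -0.2171  0.1602] press [-0.1836  0.      0.1602]
```

```bash
python3 -m pendant '[{"jaw":-1,"tx":-0.5,"ty":-2.2,"tz":-1.2,"ax":-2.2,"ay":-1.6,"az":0.1},{"jaw":-1,"tx":-0.5,"ty":-4.4,"tz":-2.4,"ax":-4.5,"ay":-3.3,"az":0.3},{"jaw":-1,"tx":-0.5,"ty":-4.4,"tz":-2.4,"ax":-4.5,"ay":-3.3,"az":0.3},{"jaw":-1,"tx":2.6,"ty":-3.7,"tz":-4.2,"ax":-4.5,"ay":-3.3,"az":0.3},{"jaw":-1,"tx":2.6,"ty":-3.7,"tz":-4.5,"ax":-4.5,"ay":-3.3,"az":0.3},{"jaw":-1,"tx":2.6,"ty":-3.7,"tz":-4.5,"ax":-4.5,"ay":-3.3,"az":0.3}]';python3 st.py|head -5
python3 - <<'E'
from rig import manip
import cv2
d=manip.get_image("scene")
cv2.imwrite("pics/s5.png",cv2.resize(d["pixels"][60:260,220:400],None,fx=3,fy=3))
E
```

```text
clock: 8.5
position: [0.427, -0.216, 0.3095]
ee_rot: [0.19, 0.603, 0.738, 0.234]
contact_force: [-0.7, -0.4, -0.1]
width: -0.0001
gripper_force: 0.0
[-1.07 -0.1   1.9   0.63  1.21 -1.46]
press-frame TCP [-0.183  0.001  0.31 ]
tool axes in press
 [[-0.    0.82  0.57]
 [ 1.   -0.    0.  ]
```

View pics/s5.png

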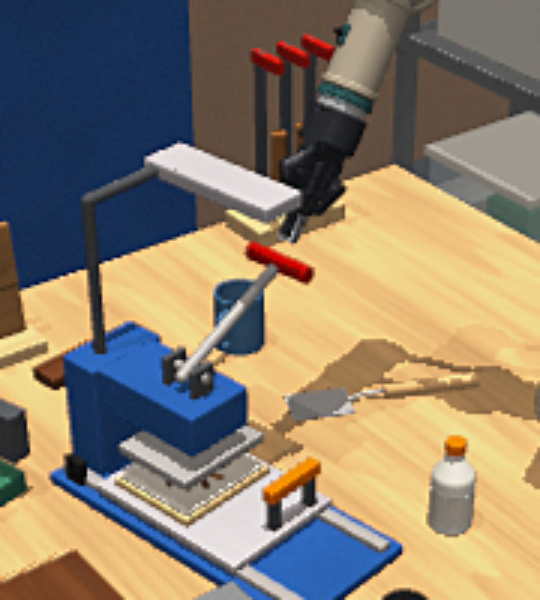

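```bash
python3 -m pendant '[{"jaw":-1,"tx":0.9,"ty":0.1,"tz":-1.4,"ax":0,"ay":0,"az":0},{"jaw":-1,"tx":0,"ty":0,"tz":-4.3,"ax":0,"ay":0,"az":0},{"jaw":-1,"tx":-0.7,"ty":-0.2,"tz":-7.6,"ax":0,"ay":0,"az":0},{"jaw":-1,"tx":-0.7,"ty":-0.2,"tz":-11,"ax":0,"ay":0,"az":0},{"jaw":-1,"tx":-0.3,"ty":-0.2,"tz":-13.6,"ax":0,"ay":0,"az":0},{"jaw":-1,"tx":-0.2,"ty":-0.2,"tz":-14.3,"ax":0,"ay":0,"az":0},{"jaw":-1,"tx":-0.2,"ty":-0.2,"tz":-14.3,"ax":0,"ay":0,"az":0}]';python3 st.py|head -2
python3 - <<'E'
from h import *
from rig import manip
d=manip.get_image("scene");rep("grip",pts(d,mask(d,(285,135,340,225),(0,150,60),(6,255,255))))
cv2.imwrite("pics/s6.png",cv2.resize(d["pixels"][60:260,220:400],None,fx=3,fy=3))
E
```

```text
clock: 9.43
position: [0.4214, -0.22, 0.1662]
ee_rot: [0.189, 0.603, 0.74, 0.23]
contact_force: [-33.0, -1.9, 20.8]
width: 0.0
gripper_force: 17.6
[-1.08  0.05  2.16  0.77  0.9  -1.77]
press-frame TCP [-0.19  -0.002  0.166]
grip 100 med [ 0.435 -0.197  0.165] lo [ 0.418 -0.255  0.153] hi [ 0.45  -0.164  0.173]
```

View pics/s6.png

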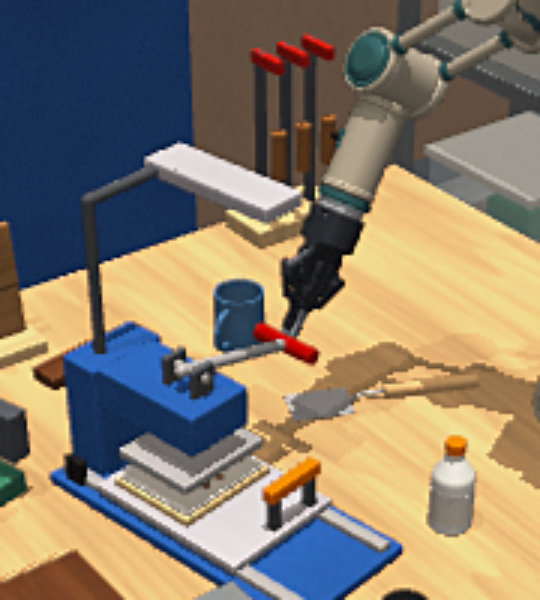

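```bash
cat > pl.py <<'E'
from h import *
from rig import manip
d=manip.get_image("scene");rep("grip",pts(d,mask(d,(285,125,340,225),(0,150,60),(6,255,255))))
p=pts(d,mask(d,(255,190,315,240),(0,0,0),(180,255,255)));a=np.radians(11.5)
P=np.array([[np.cos(a),-np.sin(a),0],[np.sin(a),np.cos(a),0],[0,0,1]])
q=(p-[.607,-.1805,0])@P
# platen's +y side/top strip beyond the head (y>58) within x +-60
q=q[(abs(q[:,0])<65)&(q[:,1]>56)&(q[:,1]<74)&(q[:,2]>.03)]
print("z hist(mm)",[(int(b),int(n)) for n,b in zip(*np.histogram(q[:,2]*1000,bins=np.arange(36,132,4))) if n])
E
python3 -m pendant '[{"jaw":-1,"tx":-0.5,"ty":0,"tz":3,"ax":0,"ay":0,"az":0},{"jaw":-1,"tx":-0.6,"ty":0,"tz":7,"ax":0,"ay":0,"az":0},{"jaw":-1,"tx":0,"ty":0.2,"tz":11,"ax":0,"ay":0,"az":0},{"jaw":-1,"tx":0.1,"ty":0.3,"tz":14.3,"ax":0,"ay":0,"az":0},{"jaw":-1,"tx":0.1,"ty":0.3,"tz":14.5,"ax":0,"ay":0,"az":0},{"jaw":-1,"tx":0.1,"ty":0.3,"tz":14.5,"ax":0,"ay":0,"az":0}]'; python3 st.py|head -2;python3 pl.py
```

```text
clock: 10.22
position: [0.4253, -0.2156, 0.3109]
ee_rot: [0.19, 0.604, 0.738, 0.233]
contact_force: [-0.3, -0.4, 0.2]
width: 0.0002
gripper_force: 0.0
[-1.07 -0.1   1.9   0.62  1.21 -1.45]
press-frame TCP [-0.185  0.002  0.311]
grip 119 med [ 0.447 -0.201  0.292] lo [ 0.43  -0.256  0.28 ] hi [ 0.46  -0.161  0.299]
z hist(mm) []
```

Run:
```python
from pl import *
q=(p-[.607,-.1805,0])@P
s=q[(q[:,2]>.06)&(q[:,2]<.121)]; rep("mid",s)
for b in range(40,124,6):
    t=q[(q[:,2]*1000>=b)&(q[:,2]*1000<b+6)]
    rep(b,t)
```

```text
grip 118 med [ 0.448 -0.203  0.292] lo [ 0.43  -0.254  0.279] hi [ 0.461 -0.16   0.3  ]
z hist(mm) []
mid 655 med [0.028 0.03  0.091] lo [-0.059 -0.111  0.067] hi [0.069 0.153 0.101]
40 161 med [0.038 0.054 0.043] lo [-0.072 -0.11   0.04 ] hi [0.087 0.143 0.046]
46 238 med [0.041 0.038 0.049] lo [-0.063 -0.108  0.046] hi [0.074 0.071 0.052]
52 119 med [0.019 0.039 0.054] lo [-0.059 -0.112  0.052] hi [0.072 0.15  0.058]
58 18 med [ 0.014 -0.106  0.061] lo [-0.001 -0.112  0.059] hi [0.046 0.151 0.064]
64 17 med [ 0.011 -0.109  0.067] lo [-0.    -0.115  0.065] hi [0.042 0.152 0.069]
70 21 med [ 0.013 -0.104  0.074] lo [-0.001 -0.112  0.07 ] hi [0.053 0.157 0.076]
76 38 med [0.033 0.038 0.079] lo [-0.037 -0.113  0.076] hi [0.067 0.155 0.082]
82 97 med [0.025 0.044 0.086] lo [-0.058 -0.11   0.082] hi [0.071 0.152 0.088]
88 294 med [0.029 0.028 0.091] lo [-0.065 -0.059  0.088] hi [0.069 0.147 0.094]
94 150 med [0.031 0.039 0.096] lo [-0.054 -0.053  0.094] hi [0.067 0.153 0.1  ]
100 21 med [0.011 0.141 0.102] lo [-0.017 -0.111  0.1  ] hi [0.06  0.154 0.106]
106 2
112 1
118 10 med [0.043 0.028 0.122] lo [-0.018 -0.092  0.119] hi [0.046 0.054 0.124]
```

```bash
sed -i 's/^q=q\[(abs.*/q=q[(q[:,0]>50)\&(q[:,0]<75)\&(q[:,1]>-58)\&(q[:,1]<64)\&(q[:,2]>.056)]/; s/range(36,132,4)/range(56,132,3)/;s/np.arange(36,132,4)/np.arange(56,132,3)/' pl.py; python3 pl.py
python3 -m pendant '[{"jaw":-1,"tx":0.9,"ty":0.1,"tz":-1.5,"ax":0,"ay":0,"az":0},{"jaw":-1,"tx":0,"ty":0,"tz":-4.5,"ax":0,"ay":0,"az":0},{"jaw":-1,"tx":-0.7,"ty":-0.2,"tz":-7.8,"ax":0,"ay":0,"az":0},{"jaw":-1,"tx":-0.7,"ty":-0.2,"tz":-11.2,"ax":0,"ay":0,"az":0},{"jaw":-1,"tx":-0.4,"ty":-0.2,"tz":-13.8,"ax":0,"ay":0,"az":0},{"jaw":-1,"tx":-0.4,"ty":-0.2,"tz":-14.3,"ax":0,"ay":0,"az":0},{"jaw":-1,"tx":-0.4,"ty":-0.2,"tz":-14.3,"ax":0,"ay":0,"az":0}]'
python3 -m pendant '[{"jaw":-1,"tx":-0.5,"ty":0,"tz":3,"ax":0,"ay":0,"az":0},{"jaw":-1,"tx":-0.5,"ty":0,"tz":7,"ax":0,"ay":0,"az":0},{"jaw":-1,"tx":0.1,"ty":0.2,"tz":11,"ax":0,"ay":0,"az":0},{"jaw":-1,"tx":0.4,"ty":0.2,"tz":14.3,"ax":0,"ay":0,"az":0},{"jaw":-1,"tx":0.4,"ty":0.2,"tz":14.3,"ax":0,"ay":0,"az":0},{"jaw":-1,"tx":0.4,"ty":0.2,"tz":14.3,"ax":0,"ay":0,"az":0}]'; python3 st.py|head -2;python3 pl.py
```

```text
grip 120 med [ 0.447 -0.201  0.292] lo [ 0.432 -0.255  0.281] hi [ 0.461 -0.161  0.299]
z hist(mm) []
clock: 11.25
position: [0.4172, -0.218, 0.1643]
ee_rot: [0.187, 0.604, 0.74, 0.229]
contact_force: [-23.7, -4.2, 4.3]
width: -0.0
gripper_force: 9.9
clock: 12.0
position: [0.4253, -0.215, 0.3095]
ee_rot: [0.189, 0.605, 0.738, 0.234]
contact_force: [-1.3, 0.6, 0.4]
width: 0.0001
gripper_force: 0.0
[-1.07 -0.1   1.9   0.62  1.21 -1.45]
press-frame TCP [-0.185  0.002  0.31 ]
grip 119 med [ 0.447 -0.203  0.292] lo [ 0.432 -0.253  0.279] hi [ 0.462 -0.161  0.299]
z hist(mm) []
```

```bash
sed -i 's/^q=q\[.*/q=q[(q[:,0]>.050)\&(q[:,0]<.075)\&(q[:,1]>-.058)\&(q[:,1]<.064)\&(q[:,2]>.056)]/' pl.py; python3 pl.py
python3 -m pendant '[{"jaw":-1,"tx":0.9,"ty":0.1,"tz":-1.5,"ax":0,"ay":0,"az":0},{"jaw":-1,"tx":0,"ty":0,"tz":-4.5,"ax":0,"ay":0,"az":0},{"jaw":-1,"tx":-0.7,"ty":-0.2,"tz":-7.8,"ax":0,"ay":0,"az":0},{"jaw":-1,"tx":-0.7,"ty":-0.2,"tz":-11.2,"ax":0,"ay":0,"az":0},{"jaw":-1,"tx":-0.4,"ty":-0.2,"tz":-13.8,"ax":0,"ay":0,"az":0},{"jaw":-1,"tx":-0.4,"ty":-0.2,"tz":-14.3,"ax":0,"ay":0,"az":0},{"jaw":-1,"tx":-0.4,"ty":-0.2,"tz":-14.3,"ax":0,"ay":0,"az":0}]'
python3 -m pendant '[{"jaw":-1,"tx":-0.5,"ty":0,"tz":3,"ax":0,"ay":0,"az":0},{"jaw":-1,"tx":-0.5,"ty":0,"tz":7,"ax":0,"ay":0,"az":0},{"jaw":-1,"tx":0.1,"ty":0.2,"tz":11,"ax":0,"ay":0,"az":0},{"jaw":-1,"tx":0.4,"ty":0.2,"tz":14.3,"ax":0,"ay":0,"az":0},{"jaw":-1,"tx":0.4,"ty":0.2,"tz":14.3,"ax":0,"ay":0,"az":0},{"jaw":-1,"tx":0.4,"ty":0.2,"tz":14.3,"ax":0,"ay":0,"az":0}]'; python3 st.py|head -2;python3 pl.py
```

```text
grip 120 med [ 0.448 -0.201  0.292] lo [ 0.43  -0.252  0.28 ] hi [ 0.46  -0.161  0.3  ]
z hist(mm) [(56, 3), (59, 1), (62, 1), (65, 3), (68, 9), (71, 24), (74, 17), (77, 42), (80, 37), (83, 20), (86, 4), (89, 1), (128, 3)]
clock: 12.98
position: [0.417, -0.2184, 0.164]
ee_rot: [0.187, 0.605, 0.74, 0.229]
contact_force: [-24.8, -5.9, 5.4]
width: 0.0002
gripper_force: 10.4
clock: 13.72
position: [0.4252, -0.2149, 0.3094]
ee_rot: [0.188, 0.605, 0.738, 0.234]
contact_force: [-0.7, -0.9, 0.6]
width: -0.0002
gripper_force: 0.0
[-1.07 -0.1   1.9   0.62  1.21 -1.45]
press-frame TCP [-0.185  0.003  0.309]
grip 117 med [ 0.447 -0.202  0.291] lo [ 0.431 -0.253  0.28 ] hi [ 0.46  -0.163  0.299]
z hist(mm) [(56, 12), (59, 16), (62, 22), (65, 32), (68, 48), (71, 18), (74, 2), (77, 1), (128, 6)]
```

```bash
python3 -m pendant '[{"jaw":-1,"tx":0.9,"ty":0.1,"tz":-1.5,"ax":0,"ay":0,"az":0},{"jaw":-1,"tx":0,"ty":0,"tz":-4.5,"ax":0,"ay":0,"az":0},{"jaw":-1,"tx":-0.7,"ty":-0.2,"tz":-7.8,"ax":0,"ay":0,"az":0},{"jaw":-1,"tx":-0.7,"ty":-0.2,"tz":-11.2,"ax":0,"ay":0,"az":0},{"jaw":-1,"tx":-0.4,"ty":-0.2,"tz":-13.8,"ax":0,"ay":0,"az":0},{"jaw":-1,"tx":-0.4,"ty":-0.2,"tz":-14.3,"ax":0,"ay":0,"az":0},{"jaw":-1,"tx":-0.4,"ty":-0.2,"tz":-14.3,"ax":0,"ay":0,"az":0}]'
python3 -m pendant '[{"jaw":-1,"tx":-0.5,"ty":0,"tz":3,"ax":0,"ay":0,"az":0},{"jaw":-1,"tx":-0.5,"ty":0,"tz":7,"ax":0,"ay":0,"az":0},{"jaw":-1,"tx":0.1,"ty":0.2,"tz":11,"ax":0,"ay":0,"az":0},{"jaw":-1,"tx":0.4,"ty":0.2,"tz":14.3,"ax":0,"ay":0,"az":0},{"jaw":-1,"tx":0.4,"ty":0.2,"tz":14.3,"ax":0,"ay":0,"az":0},{"jaw":-1,"tx":0.4,"ty":0.2,"tz":14.3,"ax":0,"ay":0,"az":0}]'; python3 pl.py
python3 -m pendant '[{"jaw":-1,"tx":0.9,"ty":0.1,"tz":-1.5,"ax":0,"ay":0,"az":0},{"jaw":-1,"tx":0,"ty":0,"tz":-4.5,"ax":0,"ay":0,"az":0},{"jaw":-1,"tx":-0.7,"ty":-0.2,"tz":-7.8,"ax":0,"ay":0,"az":0},{"jaw":-1,"tx":-0.7,"ty":-0.2,"tz":-11.2,"ax":0,"ay":0,"az":0},{"jaw":-1,"tx":-0.4,"ty":-0.2,"tz":-13.8,"ax":0,"ay":0,"az":0},{"jaw":-1,"tx":-0.4,"ty":-0.2,"tz":-14.3,"ax":0,"ay":0,"az":0},{"jaw":-1,"tx":-0.4,"ty":-0.2,"tz":-14.3,"ax":0,"ay":0,"az":0}]'
python3 -m pendant '[{"jaw":-1,"tx":-0.5,"ty":0,"tz":3,"ax":0,"ay":0,"az":0},{"jaw":-1,"tx":-0.5,"ty":0,"tz":7,"ax":0,"ay":0,"az":0},{"jaw":-1,"tx":0.1,"ty":0.2,"tz":11,"ax":0,"ay":0,"az":0},{"jaw":-1,"tx":0.4,"ty":0.2,"tz":14.3,"ax":0,"ay":0,"az":0},{"jaw":-1,"tx":0.4,"ty":0.2,"tz":14.3,"ax":0,"ay":0,"az":0},{"jaw":-1,"tx":0.4,"ty":0.2,"tz":14.3,"ax":0,"ay":0,"az":0}]'; python3 pl.py
```

```text
clock: 14.65
position: [0.4194, -0.2172, 0.1662]
ee_rot: [0.188, 0.604, 0.739, 0.232]
contact_force: [-16.4, -2.0, 11.3]
width: 0.0002
gripper_force: 9.1
clock: 15.4
position: [0.4251, -0.2148, 0.3091]
ee_rot: [0.188, 0.605, 0.738, 0.234]
contact_force: [-0.2, 0.6, -0.5]
width: 0.0003
gripper_force: 0.0
grip 117 med [ 0.447 -0.202  0.293] lo [ 0.432 -0.253  0.281] hi [ 0.462 -0.16   0.299]
z hist(mm) [(56, 10), (59, 15), (62, 25), (65, 46), (68, 40), (71, 16), (74, 2), (125, 1), (128, 5)]
clock: 16.32
position: [0.4194, -0.2172, 0.1662]
ee_rot: [0.188, 0.604, 0.739, 0.232]
contact_force: [-16.7, -1.5, 10.8]
width: -0.0002
gripper_force: 9.3
clock: 17.08
position: [0.4251, -0.2148, 0.3091]
ee_rot: [0.188, 0.605, 0.738, 0.234]
contact_force: [-1.0, -0.4, -0.2]
width: 0.0002
gripper_force: 0.0
grip 120 med [ 0.448 -0.203  0.291] lo [ 0.431 -0.255  0.28 ] hi [ 0.46  -0.162  0.3  ]
z hist(mm) [(56, 14), (59, 17), (62, 27), (65, 45), (68, 35), (71, 20), (74, 3), (125, 1), (128, 5)]
```

```bash
python3 -m pendant '[{"jaw":-1,"tx":-3,"ty":-0.6,"tz":1,"ax":0,"ay":0,"az":0},{"jaw":-1,"tx":-6,"ty":-1,"tz":2,"ax":0,"ay":0,"az":0},{"jaw":-1,"tx":-8,"ty":-1.5,"tz":2,"ax":0,"ay":0,"az":0},{"jaw":-1,"tx":-8,"ty":-1.5,"tz":2,"ax":0,"ay":0,"az":0},{"jaw":-1,"tx":-8,"ty":-1.5,"tz":2,"ax":0,"ay":0,"az":0}]'; python3 pl.py
python3 - <<'E'
from h import *
from rig import manip
d=manip.get_image("scene");a=load("scene")
O=((7,150,120),(22,255,255))
for D in(a,d):
    rep("cap",pts(D,mask(D,(362,202,380,215),*O)));rep("lid",pts(D,mask(D,(340,255,368,268),(0,0,0),(180,255,60))))
rep("handle",pts(d,mask(d,(270,195,352,250),*O)))
cv2.imwrite("pics/s7.png",cv2.resize(d["pixels"][90:290,210:410],None,fx=3,fy=3))
E
```

```text
clock: 17.75
position: [0.3461, -0.2303, 0.3303]
ee_rot: [0.189, 0.605, 0.737, 0.234]
contact_force: [0.6, -0.1, -0.3]
width: -0.0
gripper_force: 0.0
grip 122 med [ 0.448 -0.202  0.291] lo [ 0.43  -0.252  0.28 ] hi [ 0.461 -0.162  0.3  ]
z hist(mm) [(56, 12), (59, 15), (62, 24), (65, 40), (68, 35), (71, 24), (74, 2), (77, 1), (125, 1), (128, 4)]
cap 45 med [0.372 0.058 0.126] lo [ 0.233 -0.065 -0.002] hi [0.383 0.066 0.133]
lid 153 med [0.573 0.205 0.074] lo [0.551 0.181 0.064] hi [0.598 0.228 0.078]
cap 46 med [0.373 0.057 0.127] lo [ 0.232 -0.066 -0.003] hi [0.381 0.068 0.134]
lid 151 med [0.574 0.205 0.074] lo [0.551 0.181 0.065] hi [0.599 0.227 0.079]
handle 122 med [ 0.55  -0.039  0.096] lo [ 0.508 -0.054  0.081] hi [ 0.591 -0.025  0.105]
```

View pics/s7.png

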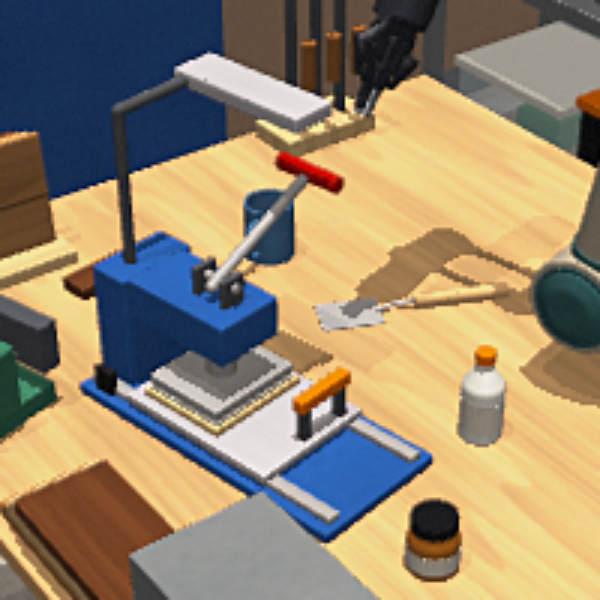

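The platen is down on the panel at crop (220,385), the lever is up at (310,172), the bed is home, and the bottle and jar haven't moved. The arm touches nothing.

```bash
python3 -c "
from rig import manip
print(manip.sign_off())"
```

```text
the job is handed in; nothing more can be done
None
```

The job is handed in at about 18 s: bed home against its stop, platen down on the panel after five full strokes (the last gained nothing), lever up, arm clear; bottle and jar measured unmoved, and the arm never went near the two wood pieces.

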